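Put the vacuum onto the blue line

ROBOT

A 6-joint arm with a two-finger parallel gripper is mounted at the origin on the work surface; the furniture and walls round the work are solid. World frame = base frame: x ahead of the robot, y to its left, z up, the work surface at z = 0. Lengths are in m, angles in degrees, forces in N, time in s.
With the tool pointing down it reaches from about 0.4 to 0.825 m from the base axis. Payload 7 kg.
Tool frame: the origin (TCP) lies on the centre line of the jaws, within the pads' length; the fingertips stand 11 mm ahead of it and the grasp point (between the pads) lies 8 mm behind it; z points along the fingers, y is the direction in which the jaws open and shut (so a half turn about z gives the same grasp; the last joint's range is limited). The gripper opens to 88 mm and grips with 3 to 60 N. Pads are 19 mm wide; open, the fingers measure 130 mm over their backs; the gripper's body (78 mm by 193 mm) begins 47 mm behind the grasp point.
Start: joints at [-49.956, 20.546, 0.682, 0, -70.136, -16.507], TCP at [0.27, -0.619, 0.238] pointing down, gripper open.
Joint ranges: [-176.03, 176.03], [-82.01, 121.73], [-58.28, 71.71], [-173.87, 95.51], [-174.79, -0.11], [-173.66, 173.66]. Speed limits (degrees/s): [136.94, 136.94, 172.46, 180, 180, 180].

INTERFACE

Orientations are given as [roll, pitch, yaw] about the fixed x, y, z axes, in that order (R = Rz(yaw) Ry(pitch) Rx(roll)).
In Python, from plant import ctrl, cams, order gives the robot as it stands.
- The arm moves only by the tool jog_arm, never from a script. Its argument "motion" is a list of rows, each an object with "offset": the shift along the tool's x, y, z in mm, a list of three; "roll": the turn about the tool's z in rad; "hand": the finger opening in mm, from 0 to 87.6. A call has 1 to 20 rows; each row is the pose to reach, as a shift and turn from the pose commanded when the call began, along the tool's axes at that moment; what a row does not reach only later rows make up. A row lasts 1/12 s, in which the tool goes at most 41.7 mm and 7.16 degrees, less where a joint would pass 70% of its speed; a pose out of reach is approached as far as the arm can. A call with a gripper value outside its range is refused whole. The fingers move at their own pace and stop on an object; the grip force is fixed at half the most. Time passes only in rows, so rows that repeat a pose let the fingers close. It gives the time, the measured TCP pose, the force and the opening at its end, in the units of the state.
- ctrl.get_obs(): the state, without advancing time (a new reading comes with each control period).
- cams.snapshot(name): name is "side" or "top" or "wrist"; returns a dict with "img" (384x512x3 uint8, red, green, blue), "K" (3x3 intrinsics, pixels), "D" ([k1, k2, p1, p2, k3] as OpenCV has them; the pictures are not rectified), "cam_to_world" (4x4, takes a point from camera to world coordinates); the wrist camera has in their place "T_tool_cam" (4x4, takes a point from camera to tool coordinates, whose origin is the TCP and whose axes are the flange's). Camera axes: x right, y down, z forward; pixel columns grow to the right and rows downward; lengths in m; the calibration is good to about 2 mm. A picture is of the moment at which its call begins: read the wrist's pose just before it. There is no depth.
- order.close_job(): hands the job in, once; it reports no verdict.
The state is a dict: "clock": time; "joint_pos": joint angles; "qvel": joint speeds; "tau": joint torques, N m; "tool_pos": TCP position; "orientation": TCP orientation; "force": force on the tool from outside, world axes, zero at the start; "moment": the same for the moment, N m; "opening": finger opening in m.
Only numpy, scipy, OpenCV 4.12 (cv2) and the standard library are available. Lean on these libraries where they do the work, as an engineer would, in place of code of your own. Each camera call takes 0.05 s, during which the arm holds its last target. There are 200 camera calls.

TASK

Put the vacuum onto the blue line: with a fingertip, first push the selector's black handle round until its white nose points at the blue hose nipple, then push the green valve handle round until it lies in line with the copper pipe and points at the pump connection at the end of the pipe. Push gently, do not pull the handles up off their spindles, and leave the cup, the bolt and the brass weight where they stand.

Things in the scene. Friction and masses are not known exactly. Their poses are not given: they have to be found in the camera images.
- board: Aluminium board 178 x 480 x 12 mm fixed on the bench, with the pipework. Origin on the bench surface, 42 mm from its near edge; +x away from the robot, +y left at yaw 0 (yaw varies +-10 deg). Selector axis at (0, 90) mm, valve axis at (0, -110) mm. Pipe tops 30 mm above the bench, couplings 35 mm, valve bodies 38 mm high and 54 mm across; flat gauge 48 mm across, 38 mm high at (98, -200) mm.
- selector_hub (a point): Point on the vertical turning axis of the black selector handle, 55 mm above the bench; x of this frame points along the handle to its nose, z up. The handle stays where it is left and takes about 2 N to push at 65 mm from the axis. It is only slipped on its spindle, held down by a light spring.
- selector_nose (a point): White nose, the free end of the black selector handle, 89 mm from its axis, 55 mm above the bench.
- blue_port (a point): Blue hose nipple: an upright barb, all blue, collar 22 mm across, top 59 mm above the bench, fixed on the board 125 mm from the selector's axis. Point: on its axis, 55 mm above the bench. The nipples stand at -50, 15 and 80 deg about the selector's axis (0 = board +x, positive anticlockwise from above); which colour stands where varies.
- red_port (a point): Red hose nipple: an upright barb, all red, collar 22 mm across, top 59 mm above the bench, fixed on the board 125 mm from the selector's axis. Point: on its axis, 55 mm above the bench. The nipples stand at -50, 15 and 80 deg about the selector's axis (0 = board +x, positive anticlockwise from above); which colour stands where varies.
- yellow_port (a point): Yellow hose nipple: an upright barb, all yellow, collar 22 mm across, top 59 mm above the bench, fixed on the board 125 mm from the selector's axis. Point: on its axis, 55 mm above the bench. The nipples stand at -50, 15 and 80 deg about the selector's axis (0 = board +x, positive anticlockwise from above); which colour stands where varies.
- valve_hub (a point): Point on the vertical turning axis of the green shut-off valve handle, 55 mm above the bench; x of this frame points along the handle to its nose, z up. The handle stays where it is left and takes about 2 N to push at 65 mm from the axis. It is only slipped on its spindle, held down by a light spring.
- valve_nose (a point): White nose, the free end of the green valve handle, 89 mm from its axis, 55 mm above the bench.
- pump_port (a point): Pump connection: brass end of the copper pipe on the board's -y edge, 125 mm from the valve's axis in board -y. Point on the pipe's axis, 24 mm above the bench.
- cup_mid (a point): Loose clear plastic mixing cup, 67 mm across and 70 mm high, on the bench in front of the board; its centre half-way up. To be left alone.
- bolt_mid (a point): Loose steel hex bolt, 40 x 15 x 13 mm, lying on the board near its far edge, between the two handles; its centre. To be left alone.
- weight_mid (a point): Loose brass hold-down weight, 54 mm across and 63 mm high, standing on the bench at the left end of the board; its centre half-way up. To be left alone.
- selector_handle: The black selector handle: round hub 34 mm across, and one straight bar 14 mm wide, side faces straight from 17 to 80 mm from the axis, white nose. Its underside is 46 mm and its top about 63 mm above the bench. Origin on the turning axis at the underside; x along the handle to its nose.
- selector_stem (a joint): Angle of the black selector handle in the board's frame, rad: 0 = board +x, positive anticlockwise from above; stops at -1.2 and 1.75. At the start it points between the nipples at 15 and 80 deg.
- valve_handle: The green valve handle: round hub 34 mm across, and one straight bar 14 mm wide, side faces straight from 17 to 80 mm from the axis, white nose. Its underside is 46 mm and its top about 63 mm above the bench. Origin on the turning axis at the underside; x along the handle to its nose.
- valve_stem (a joint): Angle of the green handle from shut, rad: 0 = board +x (shut, across the pipe, away from the robot), 1.571 = board -y (open, along the pipe), positive CLOCKWISE from above; stops at -0.1 and 1.8. Starts shut, 0 to 0.35.

How it is judged:
By the outcome, as a careful person would: the job done as asked, in the order asked, and still so for the second after the job is handed in, with the robot touching nothing.
It also fails if it takes over 64 s, if anything falls off the work surface, if the arm or the gripper's body presses on something with over 40 N, if the wrist force passes 120 N, or if a joint passes its speed limit or range.

## Working session

There is one attempt and no reset: what is moved stays moved. The work goes in short steps, Python scripts to look and compute and a tool call to move; the robot and the scene stay as the last step left them, time stands still between calls to the robot, and variables do not carry over. Pictures are saved under pics/ and viewed, about 8 in all and at most 12, crops included, and the job is handed in when it is done.

Besides the shell and the picture viewer there is one more tool, called by a JSON object that holds its "method" and its "body", one argument or row to a line. jog_arm: Moves the arm, as the interface text tells. Its arguments: {"type":"object","properties":{"motion":{"type":"array"}},"required":["motion"]}

```bash
mkdir -p pics; cat > h.py <<'E'
import numpy as np, cv2
from plant import ctrl, cams, order
def ray(s,px):
    n=cv2.undistortPoints(np.array([[px]],float),np.array(s["K"]),np.array(s["D"]))[0,0]
    T=np.array(s["cam_to_world"]); return T[:3,3],T[:3,:3]@np.array([n[0],n[1],1])
def onz(s,px,z):
    o,d=ray(s,px); return o+d*(z-o[2])/d[2]
def proj(s,p):
    T=np.linalg.inv(np.array(s["cam_to_world"]))
    r=cv2.Rodrigues(T[:3,:3])[0]
    return cv2.projectPoints(np.atleast_2d(np.array(p,float)),r,T[:3,3],np.array(s["K"]),np.array(s["D"]))[0][:,0]
E
python3 - <<'E'
from h import *
o=ctrl.get_obs(); print(o)
for n in("top","side"):
    s=cams.snapshot(n); cv2.imwrite(f"pics/{n}0.png",cv2.resize(s["img"][:,:,::-1],(800,600))); print(n,np.round(s["cam_to_world"],3).tolist())
E
```

```text
{'clock': 0.0, 'joint_pos': array([-4.99559524e+01,  2.05914361e+01,  6.32251403e-01, -1.95729136e-02,
       -7.01345820e+01, -1.65054934e+01]), 'qvel': array([ 0.00516055,  0.00115638, -0.00181661, -0.04764063, -0.00585343,
        0.00942795]), 'tau': array([-2.79102887e-04, -5.82721245e+01,  2.93045962e+01,  6.99710727e+00,
        6.85335224e-03, -1.41516525e-04]), 'tool_pos': array([ 0.26933896, -0.61841646,  0.23661281]), 'orientation': array([ 1.79904869e+02, -9.00091447e-03, -1.56468105e+02]), 'force': array([ 0.31834206, -0.23400877, -0.23639151]), 'moment': array([ 0.02714603, -0.01807148, -0.0204401 ]), 'opening': 0.08746997174544369}
top [[0.012, -0.988, 0.153, 0.309], [-1.0, -0.011, 0.011, -0.013], [-0.009, -0.153, -0.988, 1.332], [0.0, 0.0, 0.0, 1.0]]
side [[-1.0, 0.022, 0.004, 0.495], [0.006, 0.464, -0.886, 1.028], [-0.021, -0.886, -0.464, 0.612], [0.0, 0.0, 0.0, 1.0]]
```

View pics/top0.png

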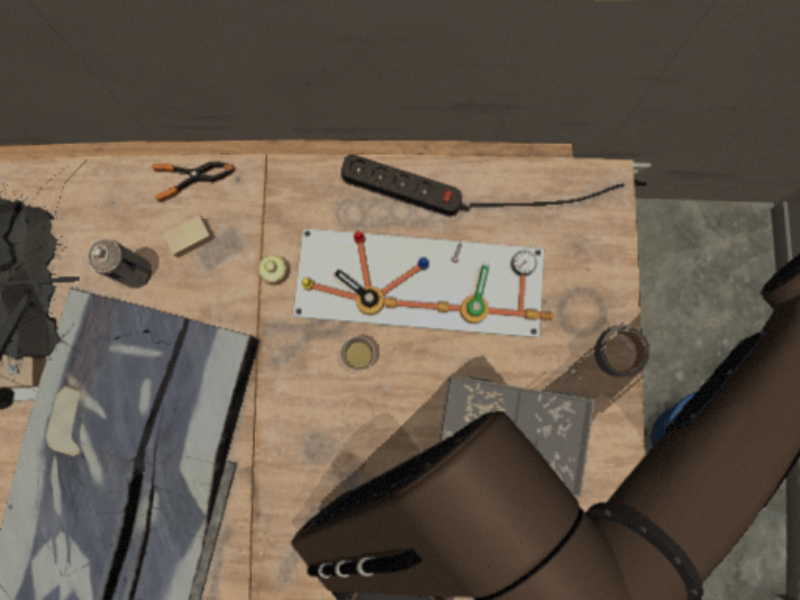

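View pics/side0.png

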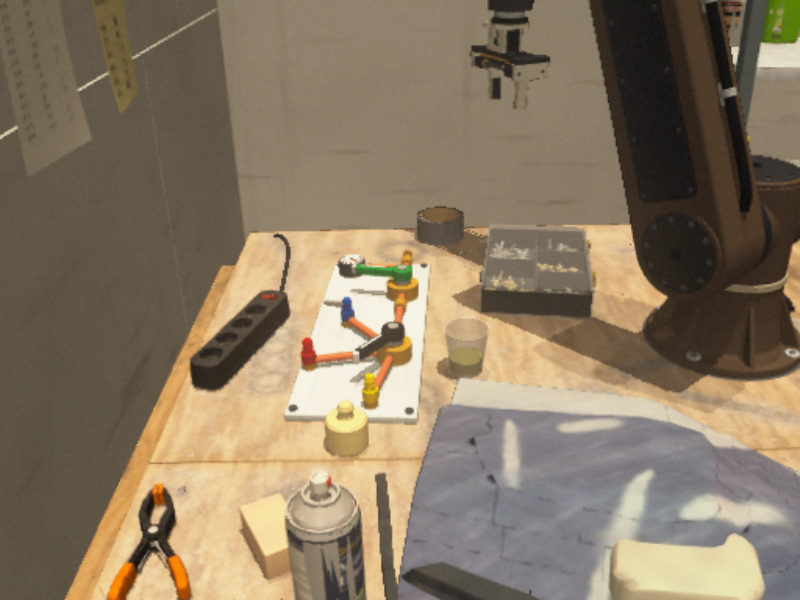

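Top view (800×600): blue nipple (423,263), red (359,238), yellow (308,283), selector hub (370,298) with its nose at about (340,273), valve hub (476,307) with its nose at about (485,266), bolt (457,252), cup (359,351). Blue is therefore the −50° nipple. Next I measure these.

```bash
cat >> h.py <<'E'
def blobs(img,name,minA=8):
    h=cv2.cvtColor(img,cv2.COLOR_RGB2HSV); H,S,V=[h[...,i].astype(int) for i in range(3)]
    m={"blue":(H>100)&(H<130)&(S>140)&(V>50),"red":((H<4)|(H>174))&(S>190)&(V>80),"yellow":(H>22)&(H<32)&(S>190)&(V>100),
       "green":(H>50)&(H<85)&(S>110)&(V>40),"gold":(H>14)&(H<23)&(S>150)&(V>100)}[name].astype(np.uint8)
    n,l,st,c=cv2.connectedComponentsWithStats(m,connectivity=8)
    return [(int(st[i,4]),c[i].round(1).tolist(),st[i,:4].tolist()) for i in range(1,n) if st[i,4]>=minA]
E
python3 - <<'E'
from h import *
S={n:cams.snapshot(n) for n in("top","side")}
for n,s in S.items():
    x=(180,140,370,220) if n=="top" else (180,140,300,280)
    im=s["img"].copy(); mk=np.zeros(im.shape[:2],bool); mk[x[1]:x[3],x[0]:x[2]]=1; im[~mk]=0
    for c in("blue","red","yellow","green","gold"):
        b=blobs(im,c); print(n,c,b, [onz(s,q[1],.045)[:2].round(4).tolist() for q in b])
im=S["top"]["img"][140:220,180:370,::-1]
cv2.imwrite("pics/c1.png",cv2.resize(im,None,fx=4.2,fy=4.2,interpolation=cv2.INTER_CUBIC))
E
```

```text
top blue [(28, [270.6, 168.1], [268, 165, 6, 7])] [[0.5837, -0.0461]]
top red [(27, [229.4, 151.7], [227, 149, 6, 6])] [[0.6327, 0.0777]]
top yellow [] []
top green [(70, [304.1, 194.6], [299, 186, 11, 16])] [[0.505, -0.1454]]
top gold [(114, [237.3, 193.0], [228, 183, 18, 18]), (28, [249.5, 193.1], [247, 191, 6, 5]), (95, [301.5, 199.8], [295, 190, 18, 16]), (32, [283.1, 196.1], [280, 194, 7, 5]), (33, [339.8, 201.0], [337, 199, 7, 5]), (25, [349.7, 201.6], [347, 200, 7, 4])] [[0.5077, 0.0516], [0.5077, 0.0156], [0.4895, -0.1377], [0.4999, -0.0835], [0.4871, -0.2511], [0.4856, -0.2806]]
side blue [] []
side red [(25, [196.2, 219.6], [194, 217, 5, 7]), (16, [196.9, 226.2], [193, 225, 8, 3])] [[0.6376, 0.0666], [0.6332, 0.0954]]
side yellow [(23, [236.2, 241.4], [234, 239, 5, 6]), (22, [237.0, 250.0], [232, 248, 10, 4])] [[0.5442, 0.1599], [0.5416, 0.1918]]
side green [(160, [245.5, 173.0], [227, 169, 36, 10])] [[0.5292, -0.1745]]
side gold [(45, [260.3, 164.3], [257, 160, 7, 10]), (229, [257.0, 186.4], [248, 178, 19, 20]), (11, [221.4, 207.3], [219, 206, 6, 3]), (222, [253.6, 225.1], [241, 215, 22, 19]), (20, [197.6, 234.6], [194, 233, 8, 4]), (47, [236.2, 245.9], [232, 241, 10, 9]), (80, [236.7, 255.4], [232, 250, 10, 11])] [[0.4886, -0.2293], [0.4988, -0.0931], [0.5836, 0.012], [0.5077, 0.0958], [0.6282, 0.1301], [0.5437, 0.1768], [0.5417, 0.211]]
```

View pics/c1.png

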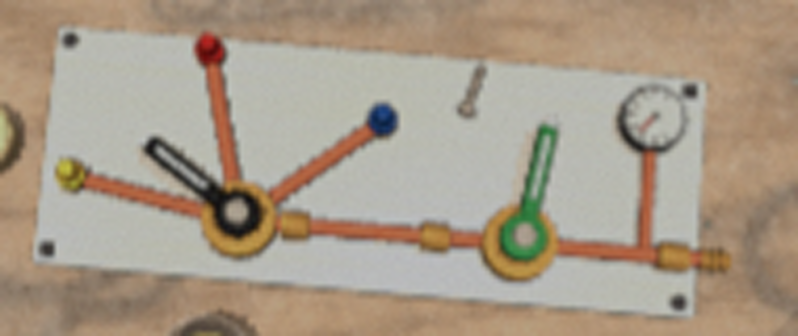

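Crop (4.2×): hubs at (237,211) and (525,236), noses at (152,147) and (548,130), screws at (69,40), (690,90), (679,302) and (47,248). I fit the board pose from these points.

```bash
python3 - <<'E'
from h import *
from scipy.optimize import least_squares
s=cams.snapshot("top")
f=lambda p:[(p[0]+.5)/4.2-.5+180,(p[1]+.5)/4.2-.5+140]
W=lambda p,z:onz(s,f(p),z)[:2]
sc=[W(p,.014) for p in[(69,40),(690,90),(679,302),(47,248)]]
c=np.mean(sc,0); d=(sc[0]-sc[1])+(sc[3]-sc[2]); print("screw yaw",np.degrees(np.arctan2(-d[0],d[1])),c)
P=lambda a:[.125*np.cos(np.radians(a)),.09+.125*np.sin(np.radians(a))]
obs=[(W((237,211),.063),[0,.09]),(W((525,236),.063),[0,-.11]),(W((382,120),.05),P(-50)),(W((209,49),.05),P(15)),(W((69,173),.05),P(80)),(c,[.047,0])]
def R(a): return np.array([[np.cos(a),-np.sin(a)],[np.sin(a),np.cos(a)]])
g=lambda v:np.ravel([v[:2]+R(v[2])@q-p for p,q in obs])
r=least_squares(g,[.5,0,0]); v=r.x; print(v[:2].round(4),np.degrees(v[2]).round(2)); print((r.fun*1000).round(1).reshape(-1,2).tolist())
w=lambda q:v[:2]+R(v[2])@q
print("hubs",w([0,.09]).round(4),w([0,-.11]).round(4),"blue",w(P(-50)).round(4))
for h,n in(((237,211),(152,147)),((525,236),(548,130))):
    e=W(n,.06)-W(h,.063); print("handle board angle",np.degrees(np.arctan2(e[1],e[0])-v[2]),np.linalg.norm(e))
print("bolt",W((470,92),.018),"cup",onz(s,(359*.64,351*.64),.035))
E
```

```text
screw yaw -4.194229364571689 [ 0.55399138 -0.03898579]
[ 0.5056 -0.0357] -3.97
[[-2.3, -0.4], [-0.8, -0.3], [3.0, -1.1], [1.8, 0.6], [-0.1, 1.1], [-1.5, 0.1]]
hubs [0.5118 0.0541] [ 0.4979 -0.1454] blue [ 0.5853 -0.047 ]
handle board angle 57.233942232488765 0.07558098250170178
handle board angle -8.61995496230071 0.07753666581444836
bolt [ 0.61064954 -0.11042795] cup [0.41472141 0.07264787 0.035     ]
```

{"method": "jog_arm", "body": {
  "motion": [
    {"offset": [-20, 22, 0], "roll": -0.08, "hand": 0},
    {"offset": [-45, 50, 0], "roll": -0.18, "hand": 0},
    {"offset": [-75, 82, 0], "roll": -0.29, "hand": 0},
    {"offset": [-105, 115, 0], "roll": -0.4, "hand": 0},
    {"offset": [-132, 145, 0], "roll": -0.51, "hand": 0},
    {"offset": [-160, 175, 0], "roll": -0.62, "hand": 0},
    {"offset": [-187, 205, 0], "roll": -0.73, "hand": 0},
    {"offset": [-215, 235, 0], "roll": -0.84, "hand": 0},
    {"offset": [-242, 265, 0], "roll": -0.95, "hand": 0},
    {"offset": [-270, 295, 0], "roll": -1.06, "hand": 0},
    {"offset": [-297, 325, 0], "roll": -1.17, "hand": 0},
    {"offset": [-325, 356, 0], "roll": -1.28, "hand": 0},
    {"offset": [-352, 386, 0], "roll": -1.39, "hand": 0},
    {"offset": [-380, 416, 0], "roll": -1.5, "hand": 0},
    {"offset": [-407, 446, 0], "roll": -1.61, "hand": 0},
    {"offset": [-435, 477, 0], "roll": -1.72, "hand": 0},
    {"offset": [-462, 507, 0], "roll": -1.83, "hand": 0},
    {"offset": [-490, 537, 0], "roll": -1.94, "hand": 0},
    {"offset": [-513, 563, 0], "roll": -2.04, "hand": 0},
    {"offset": [-528, 578, 0], "roll": -2.09, "hand": 0}
  ]
}}

```text
clock: 1.92
tool_pos: [0.5235, 0.1252, 0.2375]
orientation: [-180.0, -0.0, -36.3]
force: [0.7, -0.8, 0.6]
opening: 0.0005
```

```bash
python3 - <<'E'
from h import *
cams.snapshot("top")
o=ctrl.get_obs(); print(o["tool_pos"].round(4),o["orientation"].round(2))
s=cams.snapshot("wrist"); print(np.round(s["T_tool_cam"],3).tolist())
np.save("w1.npy",s["img"])
cv2.imwrite("pics/w1.png",cv2.resize(s["img"][:,:,::-1],(800,600)))
E
```

```text
[0.5248 0.127  0.2372] [-1.7995e+02 -3.0000e-02 -3.6150e+01]
[[0.0, -0.965, -0.263, 0.071], [1.0, 0.0, -0.001, -0.0], [0.001, -0.263, 0.965, -0.147], [0.0, 0.0, 0.0, 1.0]]
```

View pics/w1.png

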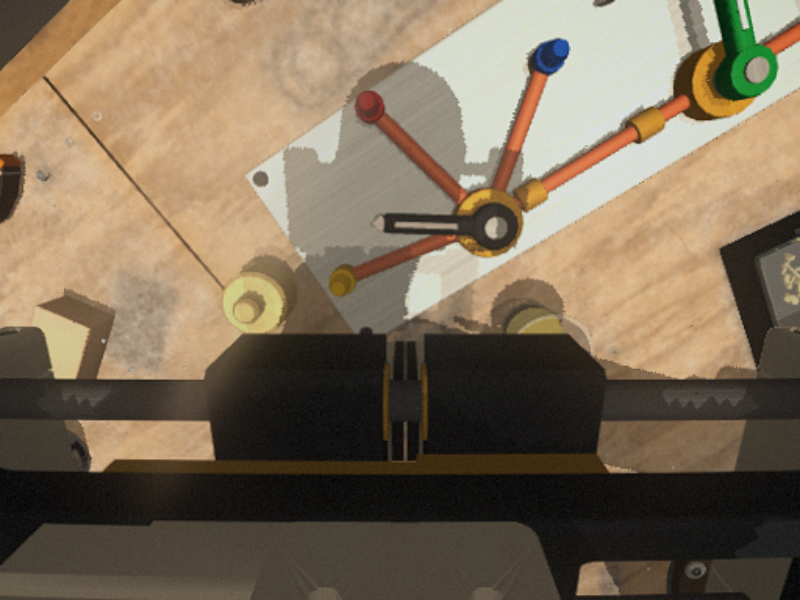

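Wrist view (800×600): selector hub top (495,229), nose tip (375,223), valve hub top (757,69), blue top (558,47), red (372,103), yellow (345,275). I recompute from these.

```bash
cat >> h.py <<'E'
from scipy.spatial.transform import Rotation as Ro
from scipy.optimize import least_squares
def wrist():
    o=ctrl.get_obs(); s=dict(cams.snapshot("wrist"))
    T=np.eye(4); T[:3,:3]=Ro.from_euler("xyz",o["orientation"],degrees=True).as_matrix(); T[:3,3]=o["tool_pos"]
    s["cam_to_world"]=T@np.array(s["T_tool_cam"]); return o,s
def P(a): return [.125*np.cos(np.radians(a)),.09+.125*np.sin(np.radians(a))]
def R(a): return np.array([[np.cos(a),-np.sin(a)],[np.sin(a),np.cos(a)]])
def fit(obs):
    r=least_squares(lambda v:np.ravel([v[:2]+R(v[2])@q-p for p,q in obs]),[.5,0,0]); v=r.x
    print("board",v.round(4),np.degrees(v[2]).round(2),"res mm",(r.fun*1000).round(1).tolist())
    for q in([0,.09],[0,-.11],P(-50)): print((v[:2]+R(v[2])@q).round(4))
    return v
E
python3 - <<'E'
from h import *
o,s=wrist(); print(o["tool_pos"].round(4),o["orientation"].round(2))
W=lambda p,z:onz(s,(p[0]*.64,p[1]*.64),z)[:2]
v=fit([(W((495,229),.064),[0,.09]),(W((757,69),.064),[0,-.11]),(W((558,47),.059),P(-50)),(W((372,103),.059),P(15)),(W((345,275),.059),P(80))])
e=W((375,223),.055)-W((495,229),.064); print(np.degrees(np.arctan2(e[1],e[0])),np.linalg.norm(e))
E
```

```text
[0.5237 0.1249 0.237 ] [179.98   0.   -36.43]
board [ 0.5061 -0.0393 -0.0839] -4.81 res mm [1.4, -3.2, -0.5, -0.8, -1.4, -4.1, 4.2, -0.7, -3.6, 8.7]
[0.5136 0.0504]
[ 0.4968 -0.1489]
[ 0.5856 -0.0518]
51.41655667824507 0.08678652280193012
```

{"method": "jog_arm", "body": {
  "motion": [
    {"offset": [0, 0, 15], "roll": 0, "hand": 0},
    {"offset": [0, 0, 35], "roll": 0, "hand": 0},
    {"offset": [0, 0, 55], "roll": 0, "hand": 0},
    {"offset": [0, 0, 75], "roll": 0, "hand": 0},
    {"offset": [0, 0, 95], "roll": 0, "hand": 0},
    {"offset": [0, 0, 115], "roll": 0, "hand": 0},
    {"offset": [0, 0, 130], "roll": 0, "hand": 0},
    {"offset": [0, 0, 145], "roll": 0, "hand": 0},
    {"offset": [0, 0, 158], "roll": 0, "hand": 0},
    {"offset": [0, 0, 168], "roll": 0, "hand": 0},
    {"offset": [0, 0, 174], "roll": 0, "hand": 0},
    {"offset": [0, 0, 177], "roll": 0, "hand": 0},
    {"offset": [0, 0, 177], "roll": 0, "hand": 0},
    {"offset": [0, 0, 177], "roll": 0, "hand": 0}
  ]
}}

```text
clock: 3.23
tool_pos: [0.5231, 0.1219, 0.0611]
orientation: [-180.0, -0.0, -36.7]
force: [-0.2, 0.4, -0.1]
opening: 0.0007
```

```bash
python3 - <<'E'
from h import *
for i in range(4):
    cams.snapshot("side"); o=ctrl.get_obs(); print(o["tool_pos"].round(4),o["orientation"].round(2),o["force"].round(1))
s=cams.snapshot("side"); cv2.imwrite("pics/s2.png",cv2.resize(s["img"][130:290,150:350,::-1],None,fx=4,fy=4,interpolation=cv2.INTER_CUBIC)[:600])
E
```

```text
[0.5232 0.1221 0.0612] [-1.7995e+02 -3.0000e-02 -3.6720e+01] [-0.6  0.6  0.8]
[0.5232 0.1222 0.0613] [-1.7993e+02 -3.0000e-02 -3.6710e+01] [-0.1 -0.3  1. ]
[0.5232 0.1222 0.0613] [-1.7993e+02 -3.0000e-02 -3.6710e+01] [ 0.2 -0.1 -0.3]
[0.5231 0.1222 0.0612] [-1.7994e+02 -2.0000e-02 -3.6710e+01] [ 0.1 -0.3  0.2]
```

View pics/s2.png

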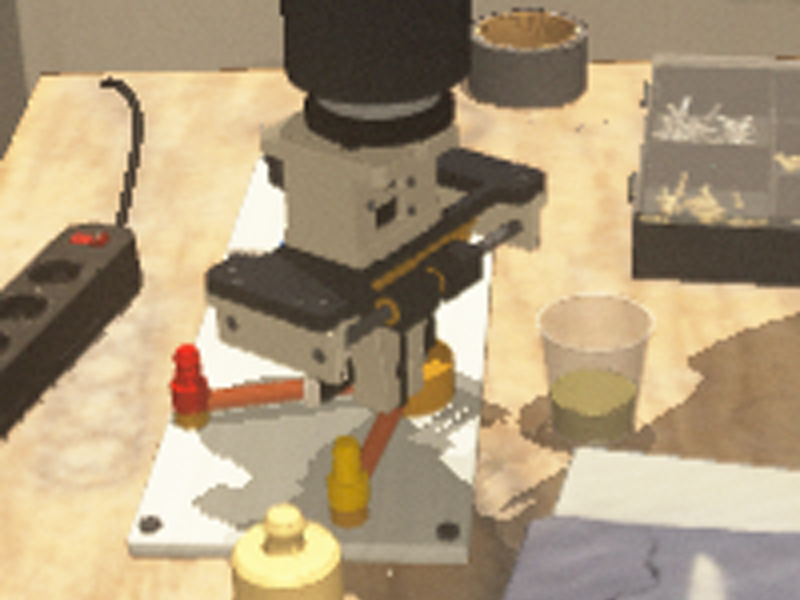

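The fingertips are beside the handle on its anticlockwise side, clear of the yellow nipple, and the arm has settled. Now the gentle push along the arc.

{"method": "jog_arm", "body": {
  "motion": [
    {"offset": [4, 0, 0], "roll": 0, "hand": 0},
    {"offset": [8, 0, 0], "roll": 0, "hand": 0},
    {"offset": [11, 0, 0], "roll": 0, "hand": 0},
    {"offset": [14, 0, 0], "roll": 0, "hand": 0},
    {"offset": [17.7, -1, 0], "roll": 0.06, "hand": 0},
    {"offset": [21.4, -1.7, 0], "roll": 0.12, "hand": 0},
    {"offset": [25.2, -2.2, 0], "roll": 0.18, "hand": 0},
    {"offset": [29, -2.5, 0], "roll": 0.24, "hand": 0},
    {"offset": [32.8, -2.6, 0], "roll": 0.3, "hand": 0},
    {"offset": [36.6, -2.4, 0], "roll": 0.36, "hand": 0},
    {"offset": [40.4, -2, 0], "roll": 0.42, "hand": 0},
    {"offset": [44.2, -1.4, 0], "roll": 0.48, "hand": 0},
    {"offset": [47.9, -0.6, 0], "roll": 0.54, "hand": 0},
    {"offset": [51.6, 0.5, 0], "roll": 0.6, "hand": 0},
    {"offset": [55.2, 1.8, 0], "roll": 0.66, "hand": 0},
    {"offset": [58.7, 3.3, 0], "roll": 0.72, "hand": 0},
    {"offset": [62.1, 5, 0], "roll": 0.78, "hand": 0},
    {"offset": [65.4, 6.9, 0], "roll": 0.84, "hand": 0},
    {"offset": [68.6, 9, 0], "roll": 0.9, "hand": 0},
    {"offset": [68.6, 9, 0], "roll": 0.9, "hand": 0}
  ]
}}

```text
clock: 5.15
tool_pos: [0.5728, 0.0735, 0.0605]
orientation: [-180.0, 0.0, -88.5]
force: [-0.3, 2.3, 0.0]
opening: 0.0004
```

```bash
python3 - <<'E'
from h import *
for i in range(4): s=cams.snapshot("side"); o=ctrl.get_obs()
print(o["tool_pos"].round(4),o["orientation"].round(2),o["force"].round(1))
th=np.radians(o["orientation"][2]+90); d=o["tool_pos"][:2]-[.512,.054]
print("radial",d@[np.cos(th),np.sin(th)],"tang",d@[-np.sin(th),np.cos(th)],np.degrees(th))
_,w=wrist()
cv2.imwrite("pics/w2.png",np.hstack([cv2.resize(s["img"][130:290,180:330,::-1],(400,427)),cv2.resize(w["img"][:270,:,::-1],(400,211),interpolation=3).repeat(1,0) if 0 else cv2.copyMakeBorder(cv2.resize(w["img"][:,:,::-1],(400,300)),0,127,0,0,0)]))
E
```

```text
[0.5725 0.0737 0.0605] [-1.7999e+02 -1.0000e-02 -8.8180e+01] [ 0.4 -0.4  0.2]
radial 0.06114054524567702 tang 0.017769198786777872 1.8178672108495562
```

View pics/w2.png

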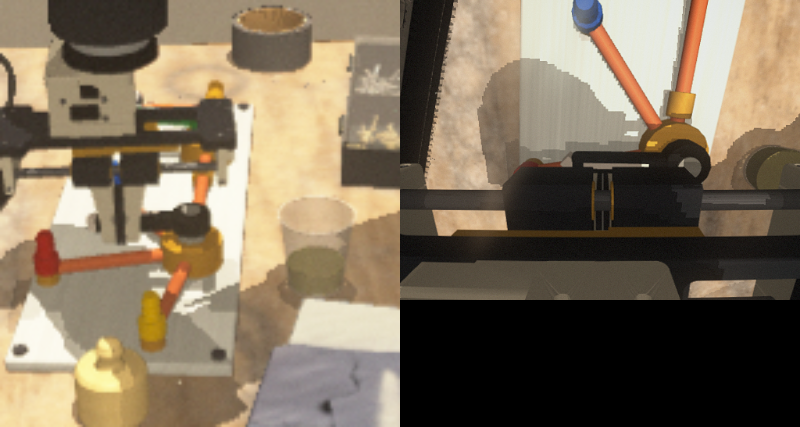

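Wrist view: the handle lies against the fingers, and the blue nipple and its pipe are ahead. Pushing on.

{"method": "jog_arm", "body": {
  "motion": [
    {"offset": [3.7, -1, 0], "roll": 0.06, "hand": 0},
    {"offset": [7.4, -1.7, 0], "roll": 0.12, "hand": 0},
    {"offset": [11.2, -2.2, 0], "roll": 0.18, "hand": 0},
    {"offset": [15, -2.5, 0], "roll": 0.24, "hand": 0},
    {"offset": [18.8, -2.6, 0], "roll": 0.3, "hand": 0},
    {"offset": [22.6, -2.4, 0], "roll": 0.36, "hand": 0},
    {"offset": [26.4, -2, 0], "roll": 0.42, "hand": 0},
    {"offset": [30.2, -1.4, 0], "roll": 0.48, "hand": 0},
    {"offset": [33.9, -0.6, 0], "roll": 0.54, "hand": 0},
    {"offset": [37.6, 0.5, 0], "roll": 0.6, "hand": 0},
    {"offset": [41.2, 1.8, 0], "roll": 0.66, "hand": 0},
    {"offset": [44.7, 3.3, 0], "roll": 0.72, "hand": 0},
    {"offset": [48.1, 5, 0], "roll": 0.78, "hand": 0},
    {"offset": [51.4, 6.9, 0], "roll": 0.84, "hand": 0},
    {"offset": [54.6, 9, 0], "roll": 0.9, "hand": 0},
    {"offset": [54.6, 9, 0], "roll": 0.9, "hand": 0},
    {"offset": [54.6, 9, 0], "roll": 0.9, "hand": 0}
  ]
}}

```text
clock: 6.82
tool_pos: [0.5652, 0.0191, 0.0607]
orientation: [-180.0, 0.0, -139.7]
force: [0.9, 2.8, -0.3]
opening: 0.0001
```

```bash
python3 - <<'E'
from h import *
for i in range(5): t=cams.snapshot("top"); o=ctrl.get_obs()
print(o["tool_pos"].round(4),o["orientation"].round(2),o["force"].round(1))
th=np.radians(o["orientation"][2]+90); d=o["tool_pos"][:2]-[.512,.054]
print("radial",d@[np.cos(th),np.sin(th)],"tang",d@[-np.sin(th),np.cos(th)],np.degrees(th))
_,w=wrist()
cv2.imwrite("pics/w3.png",cv2.resize(w["img"][:256,:,::-1],(800,400),interpolation=2))
E
```

```text
[0.5652 0.019  0.0606] [-179.99    0.   -139.78] [-0.   2.4  0.7]
radial 0.06105316696811952 tang 0.01798321872096531 -49.77673174365134
```

View pics/w3.png

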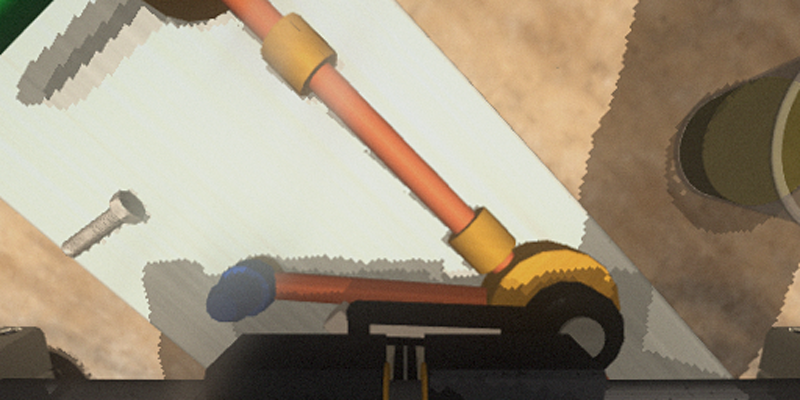

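```bash
python3 - <<'E'
from h import *
o,s=wrist()
W=lambda p,z:onz(s,(p[0]*.64,p[1]*.64),z)[:2]
h=W((588,338),.064); n=W((331,318),.055); b=W((224,300),.059); a=lambda e:(np.degrees(np.arctan2(e[1],e[0])).round(1),np.linalg.norm(e).round(4))
print(h,n,b,a(n-h),a(n-np.array([.512,.054])),a(b-h))
# straight handle edge (lower) : outer black edge upper
p,q=W((358,304),.063),W((520,309),.063); print("edge",a(p-q))
E
```

```text
[0.51279894 0.05717208] [ 0.56765071 -0.0144551 ] [ 0.58517993 -0.04744559] (np.float64(-52.6), np.float64(0.0902)) (np.float64(-50.9), np.float64(0.0882)) (np.float64(-55.3), np.float64(0.1272))
edge (np.float64(-51.6), np.float64(0.0552))
```

Using the same hub for both, the handle is about 3° short of blue. I push 0.05 rad more, back off sideways, then lift.

{"method": "jog_arm", "body": {
  "motion": [
    {"offset": [1.5, -0.4, 0], "roll": 0.025, "hand": 0},
    {"offset": [3.1, -0.8, 0], "roll": 0.05, "hand": 0},
    {"offset": [3.1, -0.8, 0], "roll": 0.05, "hand": 0},
    {"offset": [3.1, -0.8, 0], "roll": 0.05, "hand": 0},
    {"offset": [3.1, -0.8, 0], "roll": 0.05, "hand": 0},
    {"offset": [0, -1, 0], "roll": 0.05, "hand": 0},
    {"offset": [-8, -1, 0], "roll": 0.05, "hand": 0},
    {"offset": [-18, -1, 0], "roll": 0.05, "hand": 0},
    {"offset": [-24, -1, 0], "roll": 0.05, "hand": 0},
    {"offset": [-24, -1, 0], "roll": 0.05, "hand": 0},
    {"offset": [-24, -1, -15], "roll": 0.05, "hand": 0},
    {"offset": [-24, -1, -40], "roll": 0.05, "hand": 0},
    {"offset": [-24, -1, -70], "roll": 0.05, "hand": 0},
    {"offset": [-24, -1, -100], "roll": 0.05, "hand": 0},
    {"offset": [-24, -1, -125], "roll": 0.05, "hand": 0},
    {"offset": [-24, -1, -145], "roll": 0.05, "hand": 0},
    {"offset": [-24, -1, -155], "roll": 0.05, "hand": 0},
    {"offset": [-24, -1, -160], "roll": 0.05, "hand": 0},
    {"offset": [-24, -1, -160], "roll": 0.05, "hand": 0},
    {"offset": [-24, -1, -160], "roll": 0.05, "hand": 0}
  ]
}}

```text
clock: 8.83
tool_pos: [0.5834, 0.0335, 0.2192]
orientation: [179.9, -0.1, -142.7]
force: [-0.2, -0.6, 0.8]
opening: 0.0005
```

```bash
python3 - <<'E'
from h import *
for i in range(8): t=cams.snapshot("side")
o,w=wrist(); print(o["tool_pos"].round(4),o["orientation"].round(2),o["force"].round(1))
np.savez("w4.npz",img=w["img"],K=w["K"],D=w["D"],cam_to_world=w["cam_to_world"])
cv2.imwrite("pics/w4.png",cv2.resize(w["img"][:,:,::-1],(800,600),interpolation=2)[:400])
E
```

```text
[0.5839 0.0335 0.2201] [ 1.7999e+02 -4.0000e-02 -1.4271e+02] [-0.2 -0.3 -0.2]
```

View pics/w4.png

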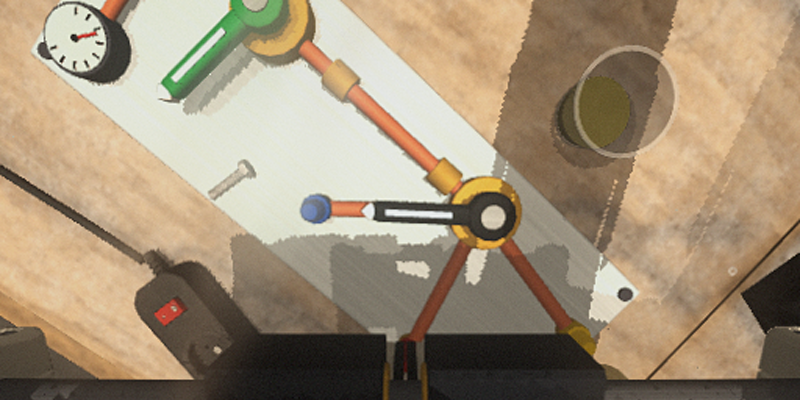

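Wrist view: selector hub screw (494,215), nose tip (366,212), blue nipple top about (316,207), green hub about (257,3), green nose (165,98). The handle nearly covers the blue pipe.

```bash
python3 - <<'E'
from h import *
s=dict(np.load("w4.npz"))
W=lambda p,z:onz(s,(p[0]*.64,p[1]*.64),z)[:2]
a=lambda e:(np.degrees(np.arctan2(e[1],e[0])).round(1),np.linalg.norm(e).round(4))
h=W((494,215),.064);n=W((366,212),.055);b=W((316,207),.057); b2=W((blobs(s["img"],"blue")[0][1][0]/.64,blobs(s["img"],"blue")[0][1][1]/.64),.045)
print(h,n,b,b2,a(n-h),a(b-h),a(b2-h), blobs(s["img"],"blue"))
i1,i2=W((386,211),.063),W((451,213),.063); print("inlay",a(i1-i2))
vh=W((257,3),.064);vn=W((165,98),.055); print("valve",vh,vn,a(vn-vh)); d=h-vh; print("hub line",a(d), "bolt",W((232,180),.018))
E
```

```text
Traceback (most recent call last):
IndexError: list index out of range
```

```bash
python3 - <<'E'
from h import *
s=dict(np.load("w4.npz"))
W=lambda p,z:onz(s,(p[0]*.64,p[1]*.64),z)[:2]
a=lambda e:(np.degrees(np.arctan2(e[1],e[0])).round(1),np.linalg.norm(e).round(4))
h=W((494,215),.064);n=W((366,212),.055);b=W((316,207),.057)
print(h,n,b,a(n-h),a(b-h))
i1,i2=W((386,211),.063),W((451,213),.063); print("inlay",a(i1-i2))
vh=W((257,3),.064);vn=W((165,98),.055); print("valve",vh,vn,a(vn-vh)); d=h-vh; print("hub line",a(d))
hs=cv2.cvtColor(s["img"],cv2.COLOR_RGB2HSV).astype(int)[:200]
def seg(m,z):
    n_,l,st,c=cv2.connectedComponentsWithStats(m.astype(np.uint8)); k=1+np.argmax(st[1:,4]); y,x=np.where(l==k)
    print(st[k],c[k],onz(s,c[k],z)); return np.c_[x,y].astype(np.float32)
bl=seg((hs[...,0]>100)&(hs[...,0]<130)&(hs[...,1]>90)&(np.indices(hs.shape[:2])[1]>180)&(np.indices(hs.shape[:2])[1]<225),.05)
# bar fit: dark pixels of the handle, between nose and hub, mid-line
p=np.indices(hs.shape[:2]); m=(hs[...,2]<70)&(p[1]>244)&(p[1]<292)&(p[0]>115)&(p[0]<160)
mid=[]
for x in range(246,290,4):
    y=np.where(m[:,x])[0]; mid.append(((x),(y.min()+y.max())/2))
w=np.array([onz(s,q,.06)[:2] for q in mid]); f=np.polyfit(w[:,0],w[:,1],1); print("bar",np.degrees(np.arctan2(-f[0],-1))+180 if 0 else np.degrees(np.arctan(f[0])), "offset at hub x=.512: y=",np.polyval(f,.512), "at blue x=.5855 y=",np.polyval(f,.5855))
E
```

```text
[0.51318762 0.05506169] [ 0.56500952 -0.01500501] [ 0.58282974 -0.04436791] (np.float64(-53.5), np.float64(0.0871)) (np.float64(-55.0), np.float64(0.1214))
inlay (np.float64(-54.4), np.float64(0.044))
valve [ 0.50237786 -0.14171027] [ 0.58487167 -0.16414332] (np.float64(-15.2), np.float64(0.0855))
hub line (np.float64(86.9), np.float64(0.1971))
[201 126  10  17  43] [207.04651163 135.06976744] [ 0.58317166 -0.03934354  0.05      ]
bar -55.195376325745386 offset at hub x=.512: y= 0.05845367064986673 at blue x=.5855 y= -0.04728076193901254
```

Selector: the handle reads −53.5 to −55° against a blue direction of −54 to −55°, so it is aligned. Moving to the valve.

{"method": "jog_arm", "body": {
  "motion": [
    {"offset": [6, -6, 0], "roll": -0.04, "hand": 0},
    {"offset": [18, -18, 0], "roll": -0.11, "hand": 0},
    {"offset": [32, -33, 0], "roll": -0.2, "hand": 0},
    {"offset": [48, -50, 0], "roll": -0.3, "hand": 0},
    {"offset": [64, -66, 0], "roll": -0.4, "hand": 0},
    {"offset": [80, -83, 0], "roll": -0.5, "hand": 0},
    {"offset": [94, -98, 0], "roll": -0.6, "hand": 0},
    {"offset": [104, -108, 0], "roll": -0.66, "hand": 0},
    {"offset": [109, -113, 0], "roll": -0.68, "hand": 0},
    {"offset": [111, -115, 0], "roll": -0.69, "hand": 0},
    {"offset": [111, -115, 0], "roll": -0.69, "hand": 0},
    {"offset": [111, -115, 0], "roll": -0.69, "hand": 0},
    {"offset": [111, -115, 0], "roll": -0.69, "hand": 0}
  ]
}}

```text
clock: 10.37
tool_pos: [0.5655, -0.1247, 0.2205]
orientation: [-180.0, 0.0, -103.2]
force: [0.4, -0.1, -1.3]
opening: 0.0005
```

```bash
python3 - <<'E'
from h import *
for i in range(5): t=cams.snapshot("side")
o,w=wrist(); print(o["tool_pos"].round(4),o["orientation"].round(2),o["force"].round(1))
np.savez("w5.npz",img=w["img"],K=w["K"],D=w["D"],cam_to_world=w["cam_to_world"])
cv2.imwrite("pics/w5.png",cv2.resize(w["img"][:,:,::-1],(800,600),interpolation=2)[:400])
E
```

```text
[ 0.5655 -0.1247  0.2206] [-180.      0.   -103.15] [-0.8  0.1 -0. ]
```

View pics/w5.png

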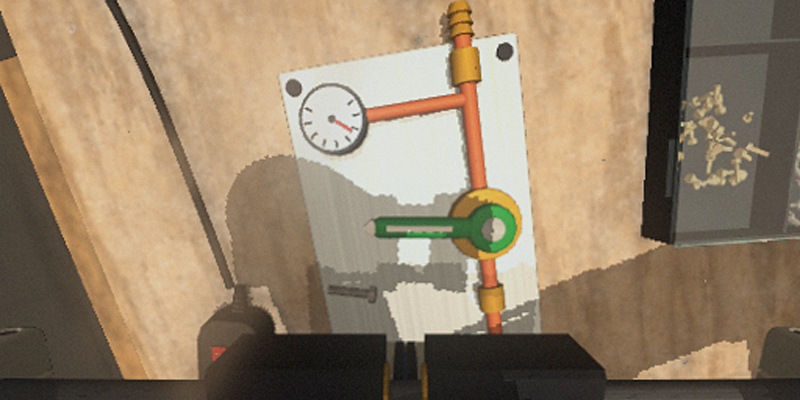

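Wrist view: valve hub (493,230), nose (367,226), pump barb (460,5), pipe centre (479,150). The bolt at (352,293) is undisturbed.

```bash
python3 - <<'E'
from h import *
s=dict(np.load("w5.npz"))
W=lambda p,z:onz(s,(p[0]*.64,p[1]*.64),z)[:2]
a=lambda e:(np.degrees(np.arctan2(e[1],e[0])).round(1),np.linalg.norm(e).round(4))
h=W((493,230),.064);n=W((367,226),.055);i1,i2=W((386,229),.063),W((451,229),.063)
print(h,n,a(n-h),"inlay",a(i1-i2)); print("pipe",a(W((460,10),.024)-W((479,170),.024)),"hub-pump",a(W((460,10),.024)-h))
th=np.radians(-103.15+90); d=np.array([.5655,-.1247])-h
print("radial",d@[np.cos(th),np.sin(th)],"tang",d@[-np.sin(th),np.cos(th)])
E
```

```text
[ 0.50002543 -0.14375757] [ 0.58399706 -0.16506446] (np.float64(-14.2), np.float64(0.0866)) inlay (np.float64(-13.1), np.float64(0.0444))
pipe (np.float64(-93.9), np.float64(0.1082)) hub-pump (np.float64(-94.6), np.float64(0.1482))
radial 0.059422068064362496 tang 0.03345337803911718
```

{"method": "jog_arm", "body": {
  "motion": [
    {"offset": [0, 0, 12], "roll": 0, "hand": 0},
    {"offset": [0, 0, 30], "roll": 0, "hand": 0},
    {"offset": [0, 0, 50], "roll": 0, "hand": 0},
    {"offset": [0, 0, 70], "roll": 0, "hand": 0},
    {"offset": [0, 0, 90], "roll": 0, "hand": 0},
    {"offset": [0, 0, 108], "roll": 0, "hand": 0},
    {"offset": [0, 0, 124], "roll": 0, "hand": 0},
    {"offset": [0, 0, 138], "roll": 0, "hand": 0},
    {"offset": [0, 0, 149], "roll": 0, "hand": 0},
    {"offset": [0, 0, 156], "roll": 0, "hand": 0},
    {"offset": [0, 0, 160], "roll": 0, "hand": 0},
    {"offset": [0, 0, 160], "roll": 0, "hand": 0},
    {"offset": [0, 0, 160], "roll": 0, "hand": 0}
  ]
}}

```text
clock: 11.75
tool_pos: [0.5657, -0.1252, 0.061]
orientation: [-180.0, 0.0, -103.2]
force: [-0.0, -0.5, 1.0]
opening: 0.0006
```

{"method": "jog_arm", "body": {
  "motion": [
    {"offset": [4, 0, 0], "roll": 0, "hand": 0},
    {"offset": [8, 0, 0], "roll": 0, "hand": 0},
    {"offset": [12, 0, 0], "roll": 0, "hand": 0},
    {"offset": [15.5, 0, 0], "roll": 0, "hand": 0},
    {"offset": [19.2, -1, 0], "roll": 0.06, "hand": 0},
    {"offset": [22.9, -1.7, 0], "roll": 0.12, "hand": 0},
    {"offset": [26.7, -2.2, 0], "roll": 0.18, "hand": 0},
    {"offset": [30.4, -2.5, 0], "roll": 0.24, "hand": 0},
    {"offset": [34, -2.6, 0], "roll": 0.3, "hand": 0},
    {"offset": [37.8, -2.5, 0], "roll": 0.36, "hand": 0},
    {"offset": [41.5, -2.1, 0], "roll": 0.42, "hand": 0},
    {"offset": [45.2, -1.5, 0], "roll": 0.48, "hand": 0},
    {"offset": [48.9, -0.7, 0], "roll": 0.54, "hand": 0},
    {"offset": [52.5, 0.3, 0], "roll": 0.6, "hand": 0},
    {"offset": [56.1, 1.6, 0], "roll": 0.66, "hand": 0},
    {"offset": [59.5, 3, 0], "roll": 0.72, "hand": 0},
    {"offset": [62.9, 4.7, 0], "roll": 0.78, "hand": 0},
    {"offset": [66.2, 6.6, 0], "roll": 0.84, "hand": 0},
    {"offset": [69.3, 8.6, 0], "roll": 0.9, "hand": 0},
    {"offset": [69.3, 8.6, 0], "roll": 0.9, "hand": 0}
  ]
}}

```text
clock: 13.42
tool_pos: [0.5415, -0.1913, 0.061]
orientation: [-180.0, 0.1, -154.9]
force: [0.5, -1.1, 0.0]
opening: 0.0007
```

```bash
python3 - <<'E'
from h import *
for i in range(3): t=cams.snapshot("side")
o,w=wrist(); print(o["tool_pos"].round(4),o["orientation"].round(2),o["force"].round(1))
th=np.radians(o["orientation"][2]+90); d=o["tool_pos"][:2]-[.4995,-.144]
print("radial",d@[np.cos(th),np.sin(th)],"tang",d@[-np.sin(th),np.cos(th)],np.degrees(th))
print(blobs(w["img"],"green"))
E
```

```text
[ 0.5412 -0.1909  0.0607] [-1.7999e+02  1.0000e-02 -1.5465e+02] [ 1.3 -0.  -0.4]
radial 0.06025202841825797 tang 0.01763668784157395 -64.64855000525182
[(2756, [326.4, 202.5], [220, 181, 178, 53]), (120, [258.7, 219.0], [247, 217, 25, 5])]
```

{"method": "jog_arm", "body": {
  "motion": [
    {"offset": [3.6, -1, 0], "roll": 0.06, "hand": 0},
    {"offset": [7.3, -1.7, 0], "roll": 0.12, "hand": 0},
    {"offset": [11, -2.2, 0], "roll": 0.18, "hand": 0},
    {"offset": [14.8, -2.5, 0], "roll": 0.24, "hand": 0},
    {"offset": [18.5, -2.6, 0], "roll": 0.3, "hand": 0},
    {"offset": [22.3, -2.5, 0], "roll": 0.36, "hand": 0},
    {"offset": [26, -2.1, 0], "roll": 0.42, "hand": 0},
    {"offset": [29.7, -1.5, 0], "roll": 0.48, "hand": 0},
    {"offset": [29.7, -1.5, 0], "roll": 0.48, "hand": 0},
    {"offset": [29.7, -1.5, 0], "roll": 0.48, "hand": 0},
    {"offset": [29.7, -1.5, 0], "roll": 0.48, "hand": 0},
    {"offset": [26, -3.4, 0], "roll": 0.48, "hand": 0},
    {"offset": [18, -7.6, 0], "roll": 0.48, "hand": 0},
    {"offset": [11, -11.2, 0], "roll": 0.48, "hand": 0},
    {"offset": [7.5, -13, 0], "roll": 0.48, "hand": 0},
    {"offset": [7.5, -13, 0], "roll": 0.48, "hand": 0},
    {"offset": [7.5, -13, 0], "roll": 0.48, "hand": 0}
  ]
}}

```text
clock: 15.03
tool_pos: [0.5401, -0.2055, 0.0602]
orientation: [180.0, -0.0, 177.8]
force: [-0.1, -0.4, 0.2]
opening: 0.0002
```

{"method": "jog_arm", "body": {
  "motion": [
    {"offset": [0, 0, -12], "roll": 0, "hand": 0},
    {"offset": [0, 0, -30], "roll": 0, "hand": 0},
    {"offset": [0, 0, -50], "roll": 0, "hand": 0},
    {"offset": [0, 0, -70], "roll": 0, "hand": 0},
    {"offset": [0, 0, -90], "roll": 0, "hand": 0},
    {"offset": [0, 0, -108], "roll": 0, "hand": 0},
    {"offset": [0, 0, -124], "roll": 0, "hand": 0},
    {"offset": [0, 0, -138], "roll": 0, "hand": 0},
    {"offset": [0, 0, -149], "roll": 0, "hand": 0},
    {"offset": [0, 0, -156], "roll": 0, "hand": 0},
    {"offset": [0, 0, -160], "roll": 0, "hand": 0},
    {"offset": [0, 0, -160], "roll": 0, "hand": 0},
    {"offset": [0, 0, -160], "roll": 0, "hand": 0},
    {"offset": [0, 0, -160], "roll": 0, "hand": 0}
  ]
}}

```text
clock: 16.2
tool_pos: [0.5395, -0.2055, 0.2196]
orientation: [180.0, -0.1, 177.7]
force: [0.5, -0.2, -1.0]
opening: 0.0005
```

```bash
python3 - <<'E'
from h import *
for i in range(5): t=cams.snapshot("side")
o,w=wrist(); print(o["tool_pos"].round(4),o["orientation"].round(2),o["force"].round(1))
np.savez("w6.npz",img=w["img"],K=w["K"],D=w["D"],cam_to_world=w["cam_to_world"])
cv2.imwrite("pics/w6.png",cv2.resize(w["img"][:,:,::-1],(800,600),interpolation=2)[:400])
E
```

```text
[ 0.5398 -0.2056  0.2201] [ 1.8000e+02 -4.0000e-02  1.7775e+02] [0.2 0.6 0.9]
```

View pics/w6.png

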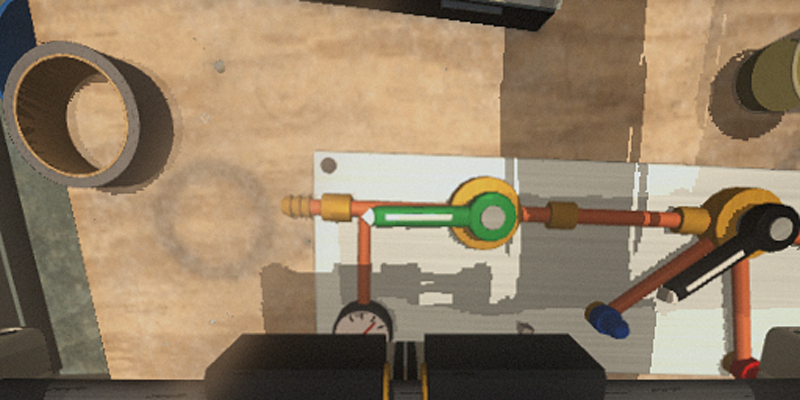

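Wrist view: green hub (493,217), nose (368,216), pump end (285,206). Selector hub (777,227), nose (661,296), blue top about (622,326).

```bash
python3 - <<'E'
from h import *
s=dict(np.load("w6.npz"))
W=lambda p,z:onz(s,(p[0]*.64,p[1]*.64),z)[:2]
a=lambda e:(np.degrees(np.arctan2(e[1],e[0])).round(1),np.linalg.norm(e).round(4))
h=W((493,217),.064);n=W((368,216),.055);i1,i2=W((386,217),.063),W((451,217),.063)
print(h,a(n-h),"inlay",a(i1-i2),"pipe left",a(W((285,206),.024)-W((440,212),.024)),"pipe all",a(W((285,206),.024)-W((685,219),.024)),"hub-pump",a(W((285,206),.024)-h))
H=W((777,227),.064); print("hub line",a(h-H),H, "sel",a(W((661,296),.055)-H),"blue",a(W((622,328),.058)-H))
E
```

```text
[ 0.50040065 -0.14405743] (np.float64(-92.1), np.float64(0.0852)) inlay (np.float64(-92.2), np.float64(0.0441)) pipe left (np.float64(-94.5), np.float64(0.1181)) pipe all (np.float64(-94.0), np.float64(0.3081)) hub-pump (np.float64(-94.0), np.float64(0.1508))
hub line (np.float64(-93.9), np.float64(0.1983)) [0.51404385 0.05375519] sel (np.float64(-55.4), np.float64(0.0867)) blue (np.float64(-54.2), np.float64(0.1229))
```

The valve is about 1.9° short (−92.1 against −94.0). One small further push.

{"method": "jog_arm", "body": {
  "motion": [
    {"offset": [0, 0, 15], "roll": 0, "hand": 0},
    {"offset": [0, 0, 40], "roll": 0, "hand": 0},
    {"offset": [0, 0, 70], "roll": 0, "hand": 0},
    {"offset": [0, 0, 100], "roll": 0, "hand": 0},
    {"offset": [0, 0, 125], "roll": 0, "hand": 0},
    {"offset": [0, 0, 145], "roll": 0, "hand": 0},
    {"offset": [0, 0, 155], "roll": 0, "hand": 0},
    {"offset": [0, 0, 160], "roll": 0, "hand": 0},
    {"offset": [0, 0, 160], "roll": 0, "hand": 0},
    {"offset": [6, 0, 160], "roll": 0.01, "hand": 0},
    {"offset": [13, 0, 160], "roll": 0.02, "hand": 0},
    {"offset": [19, 0, 160], "roll": 0.034, "hand": 0},
    {"offset": [22, -0.6, 160], "roll": 0.034, "hand": 0},
    {"offset": [24, -0.6, 160], "roll": 0.034, "hand": 0},
    {"offset": [25.5, -0.6, 160], "roll": 0.034, "hand": 0},
    {"offset": [27, -0.6, 160], "roll": 0.034, "hand": 0},
    {"offset": [27, -0.6, 160], "roll": 0.034, "hand": 0},
    {"offset": [27, -0.6, 160], "roll": 0.034, "hand": 0},
    {"offset": [27, -0.6, 160], "roll": 0.034, "hand": 0}
  ]
}}

```text
clock: 18.08
tool_pos: [0.5135, -0.2052, 0.0607]
orientation: [-180.0, 0.0, 175.8]
force: [1.7, -0.6, 0.8]
opening: 0.0004
```

{"method": "jog_arm", "body": {
  "motion": [
    {"offset": [-4, 0, 0], "roll": 0, "hand": 0},
    {"offset": [-12, 0, 0], "roll": 0, "hand": 0},
    {"offset": [-20, 0, 0], "roll": 0, "hand": 0},
    {"offset": [-26, 0, 0], "roll": 0, "hand": 0},
    {"offset": [-26, 0, 0], "roll": 0, "hand": 0},
    {"offset": [-26, 0, -12], "roll": 0, "hand": 0},
    {"offset": [-26, 0, -35], "roll": 0, "hand": 0},
    {"offset": [-26, 0, -60], "roll": 0, "hand": 0},
    {"offset": [-26, 0, -85], "roll": 0, "hand": 0},
    {"offset": [-26, 0, -110], "roll": 0, "hand": 0},
    {"offset": [-26, 0, -132], "roll": 0, "hand": 0},
    {"offset": [-26, 0, -148], "roll": 0, "hand": 0},
    {"offset": [-26, 0, -156], "roll": 0, "hand": 0},
    {"offset": [-26, 0, -160], "roll": 0, "hand": 0},
    {"offset": [-26, 0, -160], "roll": 0, "hand": 0},
    {"offset": [-26, 0, -160], "roll": 0, "hand": 0},
    {"offset": [-26, 0, -160], "roll": 0, "hand": 0}
  ]
}}

```text
clock: 19.5
tool_pos: [0.5383, -0.2069, 0.2191]
orientation: [180.0, -0.1, 175.8]
force: [-0.9, -0.1, -0.3]
opening: 0.0
```

```bash
python3 - <<'E'
from h import *
for i in range(6): t=cams.snapshot("side")
o,w=wrist(); print(o["tool_pos"].round(4),o["orientation"].round(2),o["force"].round(1),o["clock"])
np.savez("w7.npz",img=w["img"],K=w["K"],D=w["D"],cam_to_world=w["cam_to_world"])
cv2.imwrite("pics/w7.png",cv2.resize(w["img"][:,:,::-1],(800,600),interpolation=2)[:400])
E
```

```text
[ 0.5388 -0.2071  0.2201] [ 1.8000e+02 -4.0000e-02  1.7581e+02] [-0.3  0.3  0.6] 19.8
```

View pics/w7.png

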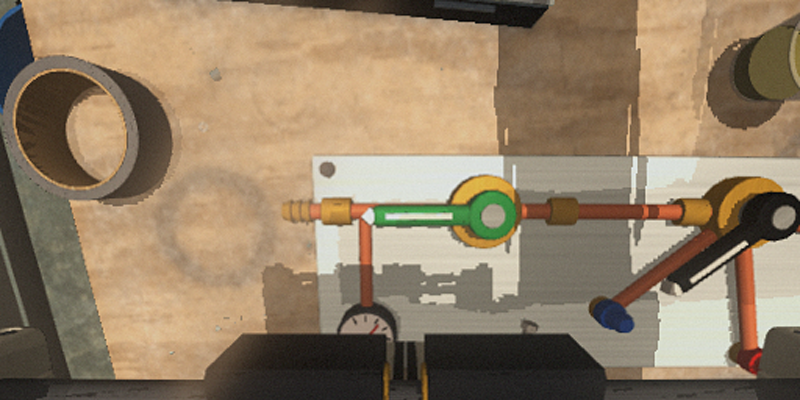

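Wrist view: green hub (493,216), nose (368,215), pump end (285,211), bolt and gauge in place. Checking the numbers.

```bash
python3 - <<'E'
from h import *
s=dict(np.load("w7.npz"))
W=lambda p,z:onz(s,(p[0]*.64,p[1]*.64),z)[:2]
a=lambda e:(np.degrees(np.arctan2(e[1],e[0])).round(1),np.linalg.norm(e).round(4))
h=W((493,216),.064);n=W((368,215),.055);i1,i2=W((386,216),.063),W((451,215.5),.063)
print(h,a(n-h),"inlay",a(i1-i2),"pipe all",a(W((285,211),.024)-W((680,212),.024)),"hub-pump",a(W((285,211),.024)-h))
H=W((784,217),.064); print("hub line",a(h-H),H,"sel",a(W((670,289),.055)-H),"blue",a(W((626,322),.058)-H))
E
```

```text
[ 0.50078797 -0.14413279] (np.float64(-94.1), np.float64(0.0852)) inlay (np.float64(-93.7), np.float64(0.044)) pipe all (np.float64(-94.2), np.float64(0.3034)) hub-pump (np.float64(-94.3), np.float64(0.151))
hub line (np.float64(-94.1), np.float64(0.2018)) [0.51519802 0.05713326] sel (np.float64(-55.5), np.float64(0.0858)) blue (np.float64(-55.7), np.float64(0.1252))
```

Valve −94.1° against the pipe at −94.2°; selector −55.5° against blue at −55.7°. The arm is clear, so I hand in.

```bash
python3 -c "
from plant import order; print(order.close_job())"
```

```text
the job is handed in; nothing more can be done
None
```

I pushed the black selector handle round to the blue nipple first, then the green valve handle in line with the pipe towards the pump connection. I handed the job in after 19.8 s on the robot's clock. Both pushes were made with the closed fingertips. I backed off sideways before each lift, and the highest force I read was about 3 N.

- **Selector:** in the last wrist picture it points at −55.5° and the blue nipple lies at −55.7°. Two earlier pictures gave differences of 1.2–1.5° with opposite signs, so I trust this to about 1.5°.
- **Valve:** it read about 1.9° short after the first push, so I nudged it once more. It now reads −94.1° against −94.2° for the pipe.
- **Other objects:** I saw no sign that the cup or bolt had moved. The weight was out of view in the final pictures; I last saw it standing during the selector push, and the arm did not go near it after that.

The fitted board positions disagreed by 2–4 mm between the top and wrist cameras. The first wrist fit was up to 9 mm off at the yellow nipple, because I took it before the arm had settled. I therefore judged the final angles only from features within the same picture.

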